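# Latch the drop-front tool chest

### The arm

A 6-joint arm with a two-finger parallel gripper is mounted at the origin on the work surface. World frame = base frame: x ahead of the robot, y to its left, z up, the work surface at z = 0. Lengths are in mm, angles in rad, forces in N, time in s.
With the tool pointing down it reaches from about 300 to 775 mm from the base axis. Payload 14.6 kg.
Tool frame: the origin (TCP) lies on the centre line of the jaws, within the pads' length; the fingertips stand 19 mm ahead of it and the grasp point (between the pads) is the TCP (bot.tip_reach is the distance from the TCP to the fingertips, in mm); z points along the fingers, y is the line along which they close (so a half turn about z gives the same grasp; the last joint's range is limited). The gripper opens to 85 mm and grips with 20 to 120 N. Pads are 22 mm wide; open, the fingers measure 114 mm over their backs; the gripper's body (76 mm by 85 mm) begins 54 mm behind the grasp point. The pads swing forward as they close: fully open they stand 13 mm farther back than shut.
Start: joints at [-1.241, 0.3, 1.521, -0, 1.321, -0.067], TCP at [212.55, -507.259, 250.281] pointing down, gripper open.
Joint ranges: [-3.03, 3.03], [-0.79, 2.21], [0.23, 2.52], [-1.04, 4.18], [0, 3.07], [-2.55, 2.55]. Speed limits (rad/s): [2.22, 2.22, 2.57, 3.14, 3.14, 3.14].

### API

Orientations are given as a unit quaternion [w, x, y, z].
In Python, from rig import bot gives the robot as it stands. Calls block until the motion is done:
- bot.move_to(position, orientation): joint-space move of the TCP to a pose.
- bot.servo_line(position, attitude=None, speed=150, until_force=None): straight line of the TCP; attitude=None keeps the orientation; speed is the mean speed in mm/s. With until_force (N) it stops when the force on the tool has changed by that much, and returns True; else False.
- bot.move_joints(angles): joint-space move.
- bot.move_gripper(opening, grip_force=None): finger opening in mm; grip_force is the grip in N (None keeps the last); returns when the fingers have stopped.
- bot.dwell(seconds).
- bot.ik(position, orientation): joint angles nearest the present ones, or None.
- bot.read_state(): the state.
- bot.read_camera(name): name is "scene" or "top"; returns a dict with "image" (420x560x3 uint8, blue, green, red), "depth" (420x560 float32, mm along the optical axis (not along the pixel's ray), 0 where there is no reading), "fovy" (degrees; the focal length in pixels is half the picture's height over the tangent of half this angle, whatever the lens; pixels are square), "cx", "cy" (the principal point, pixels), "k1" (the pictures are not rectified: a ray, as slopes to the right and down, at radius r is drawn at 1 + k1 r^2 times it, then the intrinsics apply), "eye" and "attitude" of the camera in the world. Camera axes: x right, y down, z forward; pixel columns grow to the right and rows downward; lengths in mm; the calibration is good to about 2 mm. A picture is of the moment at which its call begins.
A pose or a line that the arm cannot do raises bot.MotionError and nothing moves.
- bot.finish_job(): hands the job in; it is judged then, once.
The state is a dict: "clock": time; "joint_positions": joint angles; "qvel": joint speeds; "effort": joint torques, N m; "ee_pos": TCP position; "tool_rot": TCP orientation; "ft_force": force on the tool from outside, world axes, zero at the start; "moment": the same for the moment, N m; "grip_width": finger opening in mm; "grip_force": force on a finger pad.
Only numpy, scipy, OpenCV 4.12 (cv2) and the standard library are available. Lean on these libraries where they do the work, as an engineer would, in place of code of your own. Each camera call takes 0.05 s, during which the arm holds its last target. There are 200 camera calls.

### The job

The upright lid of the plywood tool chest is standing ajar on its springy seal. Hook the loop of the toggle latch behind and under the lip of the keeper on the lid and gently draw it back by its tab until you feel it bear on the keeper; then press the lever down flat, over its dead point, so that the lid is pulled tight and stays latched. Do not wrench the latch or lean hard on the lever, leave the things around it where they are, and let go at the end.

Things in the scene. Friction and masses are not known exactly. Their poses are not given: they have to be found in the camera images.
- chest: Plywood tool chest fixed on the bench, 195 (x) x 200 (y) x 140 mm high. Origin on the bench right below the lever's pivot; x is the draw direction, from the pivot to the lid; y across the latch, parallel to all hinge axes; z up. The box reaches from x = -120 to +75 mm, the lid is at its +x end. The steel latch is on the middle of the flat top (y = 0).
- lever_pivot (a point): Lever's pivot axis, at chest x = 0, 22 mm above the chest's top, between two lugs 45 mm apart (outsides, along y), 29 mm high, 22 mm long (x). Axes as the chest's.
- lid (a joint): Upright lid, 45 mm thick (x), 200 mm wide, its top level with the chest's, hinged at its foot (chest x = 75, z = 6 mm). 0: pulled home on the seal (0.025 either way with the keeper's adjustment); about 0.063 rad: held ajar by the seal (keeper 9 mm further out); grows outward. The seal is a stiff spring: at the keeper 6 to 7 N per mm.
- keeper_seat (a point): Nominal seat of the loop's crossbar (its axis when hooked), 7 mm above the lid's top; axes x outward, y across, z up, moving with the lid. The crossbar must come down outside the lip, its axis at least 7 mm outward of the true seat, onto the foot plate, then slide back under the lip. The steel keeper is screw-adjusted: all of it is really up to 3.5 mm nearer or further along x than this point; feel for it.
- keeper_lip (a point): Nominal outer edge of the keeper's lip, at its underside, 3 mm outward of the seat and 14 mm above the lid's top (same 3.5 mm doubt). Lip 4 mm thick, 18 mm wide. It sits on a post 18 mm wide and 18 mm high whose outer face is 4 mm inward of the seat. Below is a foot plate 3 mm thick, 30 mm wide, from 11 mm inward to 28 mm outward of the seat.
- lever (a joint): Steel lever, 0: pressed flat, pointing along the chest's -x with its middle 22 mm above the top; 1.57: upright; more leans to the lid; at most 2.7. When slack, light friction (about 0.5 N at its end) keeps it in place. Hooked and pushed down it resists, most (4 to 11 N at the end) near 0.95 rad, up to a dead point near 0.3 rad; then it goes by itself to a firm stop at 0.
- lever_end (a point): Middle of the free end of the lever, a plate 26 mm wide and 7 mm thick reaching 75 mm from its pivot; its x axis points along the lever from this end to the pivot.
- loop (a joint): Turn of the steel loop on the lever. The loop's elevation above level, towards the lid, is this value minus lever. Its pivot is on the lever, 20 mm from the lever's pivot, on a line turned 0.175 rad from the lever's own line (downward when the lever is flat, towards the chest's -x when it is upright). Light friction keeps the loop where it is left; drawing the slack loop along takes 2 to 4 N.
- hook_bar (a point): Middle of the loop's crossbar, a round bar 8 mm in diameter, 56 mm long (y), 110 mm from the loop's pivot. Axes of the loop: x outward along it, y along the bar, z up when it lies level. Two round side bars, 56 mm apart, join it to the pivot; the keeper passes between them. Moving the crossbar also swings the lever.
- grip_tab (a point): Middle of the loop's grip tab, an upright steel block 16 mm wide (y), 12 mm thick (x), 36 mm tall (z), 15 mm outward of the crossbar and 22 mm above its axis, on a low neck 3 mm thick. Pinch it across its 16 mm; it can turn between the fingers as the loop tilts. Axes as hook_bar.
- mallet: Bystander: black rubber mallet lying on the bench, 230 mm long, 60 mm high at the head. Origin on the bench under it.
- try_square: Bystander: try square lying on the bench, stock 120 mm, blade 170 mm, 18 mm high. Origin under the stock's middle.
- offcut: Bystander: wooden offcut 110 x 50 x 32 mm on the bench. Origin under its middle.
- screw_tin: Bystander: small metal tin, 40 mm in diameter and 42 mm tall, standing on the chest's top beside the latch. Origin under its middle.

How it is judged:
By the outcome, as a careful person would: the job done as asked, in the order asked, and still so for the second after the job is handed in, with the robot touching nothing.
It also fails if it takes over 69 s, if anything falls off the work surface, if the arm or the gripper's body presses on something with over 40 N, if the wrist force passes 120 N, or if a joint passes its speed limit or range.

## Working session

There is one attempt and no reset: what is moved stays moved. The work goes in short steps, each a Python script; the robot and the scene stay as the last script left them, time stands still between calls to the robot, and variables do not carry over. Pictures are saved under pics/ and viewed, at most 10 in all, crops included, and the job is handed in when it is done.

```bash
mkdir -p pics; ls; cat > h.py <<'E'
import numpy as np, cv2
from scipy.spatial.transform import Rotation as R
from rig import bot
def rot(q): return R.from_quat([q[1],q[2],q[3],q[0]])
def cloud(c):
    h,w=c["depth"].shape; f=h/2/np.tan(np.radians(c["fovy"])/2)
    K=np.array([[f,0,c["cx"]],[0,f,c["cy"]],[0,0,1]])
    u,v=np.meshgrid(np.arange(w),np.arange(h))
    p=np.stack([u,v],-1).reshape(-1,1,2).astype(np.float64)
    n=cv2.undistortPoints(p,K,np.array([c["k1"],0,0,0.])).reshape(h,w,2)
    d=c["depth"][...,None]
    P=np.concatenate([n*d,d],-1)
    return rot(c["attitude"]).apply(P.reshape(-1,3)).reshape(h,w,3)+np.array(c["eye"])
E
python3 - <<'E'
from h import *
for n in("scene","top"):
    c=bot.read_camera(n); cv2.imwrite(f"pics/{n}0.png",c["image"]); np.savez(f"{n}0.npz",**c)
    print(n,c["eye"],c["attitude"],c["fovy"],c["k1"])
print(bot.read_state())
E
```

```text
pics
scene [773.84339951 352.70223493 922.73826494] [-0.05317619  0.19195568  0.95216968 -0.23172872] 47.273794524054225 -0.06832529123654194
top [466.72901443 -42.21417716 887.57899581] [-0.04520438  0.71576714 -0.69429297  0.05992683] 54.20748555780393 -0.09007727428349671
{'clock': 0.1, 'joint_positions': array([-1.24058272e+00,  3.00439533e-01,  1.52149600e+00, -1.31942170e-05,
        1.32069637e+00, -6.66023538e-02]), 'qvel': array([-0.00077415, -0.00166561, -0.00329496, -0.00136481,  0.00215286,
        0.00227961]), 'effort': array([ 1.26116800e-03, -5.44368768e+01, -3.62368906e+01,  2.22145383e-05,
        3.03685738e-03,  1.01360814e-05]), 'ee_pos': array([ 212.50108999, -507.09541393,  249.7746105 ]), 'tool_rot': array([-5.14279244e-04,  9.80381167e-01,  1.97110370e-01, -7.46271073e-05]), 'ft_force': array([-0.58239551, -0.10863677,  0.26142332]), 'moment': array([ 0.01584611, -0.06053707,  0.03250913]), 'grip_force': 0.0, 'grip_width': 85.16019320226687}
```

View pics/scene0.png

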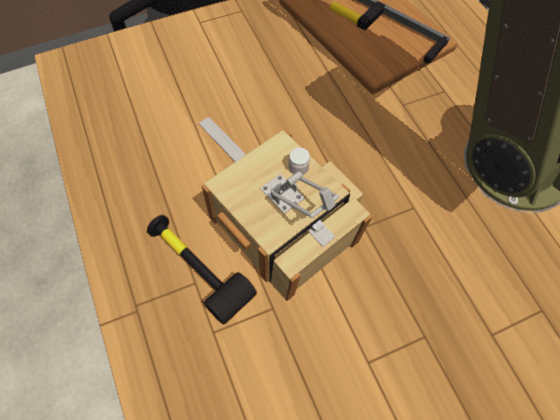

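View pics/top0.png

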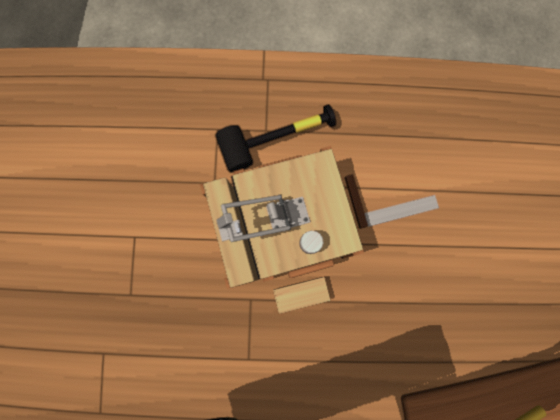

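The scene view shows the chest with the lid at its lower right (dark gap 275,265–350,200) and the loop raised over the gap near (325,195). In the top view the lid is on the left (x 205–235), the lever and lugs are at (290,213), the loop's crossbar and tab at (228,220), the tin at (312,242), and the offcut and try square are clear of it.

```bash
cat > m.py <<'E'
from h import *
cs={n:dict(np.load(f"{n}0.npz")) for n in("scene","top")}
P={n:cloud(c) for n,c in cs.items()}
p=P["top"]; m=((p[...,2]>132)&(p[...,2]<147)).astype(np.uint8)
m=cv2.morphologyEx(m,cv2.MORPH_OPEN,np.ones((3,3)))
n,l,s,_=cv2.connectedComponentsWithStats(m)
for i in range(1,n):
    if s[i,4]>800:
        q=p[l==i]; r=cv2.minAreaRect(q[:,:2].astype(np.float32)); print(s[i],r,np.median(q[:,2])); print(cv2.boxPoints(r).round(1).tolist())
E
python3 m.py
python3 - <<'E'
import cv2,numpy as np
a=cv2.imread('pics/top0.png')[160:270,195:345]; b=cv2.imread('pics/scene0.png')[140:290,200:380]
a=cv2.resize(a,(600,440),interpolation=cv2.INTER_CUBIC);b=cv2.resize(b,(720,600),interpolation=cv2.INTER_CUBIC)
cv2.imwrite('pics/a.png',a);cv2.imwrite('pics/b.png',b)
E
```

```text
[ 231  146  132  135 9335] ((585.5867919921875, -80.01134490966797), (212.96923828125, 199.80026245117188), 17.35850715637207) 139.50610383312653
[[454.1000061035156, -16.399999618530273], [513.7999877929688, -207.10000610351562], [717.0, -143.60000610351562], [657.4000244140625, 47.099998474121094]]
[ 201  178   53  110 2114] ((545.2962036132812, 47.47748565673828), (200.90625, 51.59645080566406), 17.386722564697266) 137.34138991995582
[[441.70001220703125, 42.099998474121094], [457.1000061035156, -7.199999809265137], [648.9000244140625, 52.900001525878906], [633.5, 102.0999984741211]]
[239 202  46  32 874] ((575.6749267578125, -17.26833724975586), (53.44405746459961, 76.7658462524414), 12.884047508239746) 139.60279449291517
[[541.0999755859375, 14.199999809265137], [558.2000122070312, -60.599998474121094], [610.2999877929688, -48.70000076293945], [593.2000122070312, 26.100000381469727]]
```

View pics/b.png

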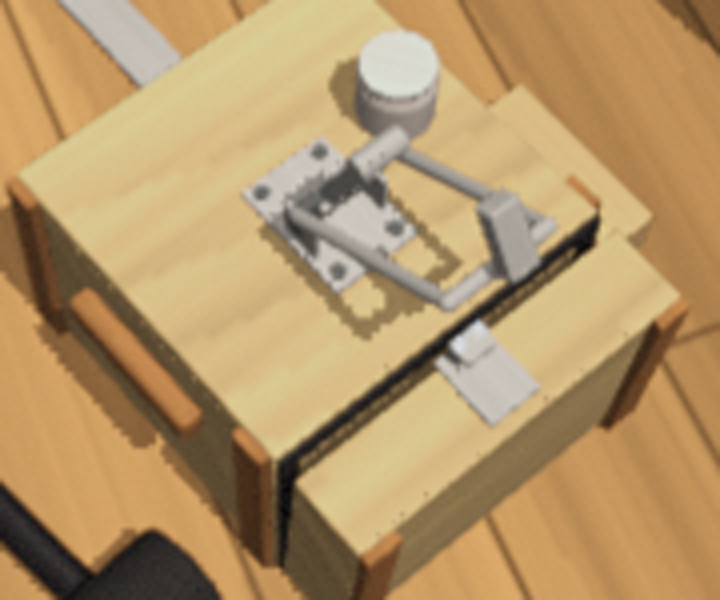

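View pics/a.png

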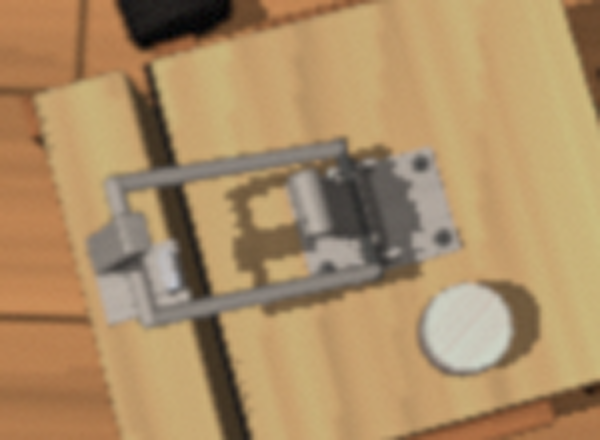

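The crops show the loop raised, its crossbar above the gap with the tab at a:(118,245). The keeper is below at a:(165,270), the lugs and base plate are at a:(400,215), and the lever stands about upright with its end at a:(315,205). Next I fit the chest frame and measure heights in it.

```bash
cat >> m.py <<'E'
print('---')
yaw=np.radians(90+17.37); ex=np.array([np.cos(yaw),np.sin(yaw)]); ey=np.array([-ex[1],ex[0]])
lc=np.array([545.3,47.48])
for n in P:
    p=P[n]; im=cs[n]["image"].astype(int); d=p[...,:2]-lc
    X=d@ex; Y=d@ey; Z=p[...,2]
    # chest/lid edges away from latch
    b=(np.abs(Z-139)<5)&(np.abs(Y)>50)&(np.abs(Y)<85)&(X<35)&(X>-230)
    h,e=np.histogram(X[b],np.arange(-230,36,2)); print(n,'Xhist',[(int(a),int(c)) for a,c in zip(e,h) if (a<-205 or a>-50)])
    b=(np.abs(Z-138)<6)&(X>-20)&(X<10); print('lid Y range',np.percentile(Y[b],[0.5,99.5]),'Z',np.median(Z[b]))
    b=(np.abs(Z-139)<6)&(X>-200)&(X<-160); print('chest Y',np.percentile(Y[b],[0.5,99.5]),np.median(Z[b]))
    sat=im.max(-1)-im.min(-1)
    g=(np.abs(Y)<40)&(X>-180)&(X<40)&(Z>146)
    print(n,'cells x,y: zmax (10mm)')
    for x in range(-160,40,8):
        print(x,[ (int(Z[k].max()) if (k:=g&(X>=x)&(X<x+8)&(Y>=y)&(Y<y+8)).any() else 0) for y in range(-40,40,8)])
E
python3 m.py | sed -n '/---/,$p'
```

```text
---
scene Xhist [(-230, 30), (-228, 29), (-226, 28), (-224, 29), (-222, 36), (-220, 26), (-218, 31), (-216, 27), (-214, 33), (-212, 31), (-210, 29), (-208, 27), (-206, 32), (-48, 23), (-46, 27), (-44, 27), (-42, 34), (-40, 36), (-38, 31), (-36, 39), (-34, 1), (-32, 0), (-30, 0), (-28, 5), (-26, 36), (-24, 36), (-22, 42), (-20, 34), (-18, 39), (-16, 44), (-14, 38), (-12, 42), (-10, 33), (-8, 41), (-6, 38), (-4, 42), (-2, 39), (0, 34), (2, 43), (4, 39), (6, 40), (8, 35), (10, 35), (12, 39), (14, 33), (16, 38), (18, 13), (20, 8), (22, 3), (24, 3), (26, 0), (28, 0), (30, 0), (32, 0)]
lid Y range [-100.51625589   96.95718027] Z 137.510288160222
chest Y [-101.01453583   96.28431863] 139.45401121811767
scene cells x,y: zmax (10mm)
-160 [0, 0, 0, 0, 0, 0, 0, 0, 0, 0]
-152 [0, 0, 0, 0, 0, 0, 0, 148, 0, 0]
-144 [0, 0, 0, 0, 0, 0, 0, 146, 0, 0]
-136 [0, 0, 0, 0, 0, 0, 0, 0, 0, 0]
-128 [0, 146, 169, 0, 0, 0, 0, 0, 0, 0]
-120 [182, 183, 183, 184, 184, 182, 0, 148, 0, 0]
-112 [186, 188, 185, 199, 170, 178, 174, 168, 163, 0]
-104 [190, 195, 164, 230, 199, 184, 182, 192, 193, 0]
-96 [196, 197, 146, 
[... 1772 characters left out ...]
]
-96 [0, 197, 0, 237, 237, 236, 237, 147, 197, 0]
-88 [0, 202, 0, 236, 236, 236, 237, 147, 203, 0]
-80 [0, 207, 0, 0, 0, 0, 0, 0, 207, 0]
-72 [0, 211, 0, 0, 0, 0, 0, 0, 212, 0]
-64 [0, 217, 0, 0, 0, 0, 0, 0, 217, 0]
-56 [0, 220, 0, 0, 0, 0, 0, 0, 221, 0]
-48 [0, 226, 222, 0, 0, 0, 0, 0, 225, 0]
-40 [0, 231, 0, 0, 0, 0, 0, 0, 229, 0]
-32 [0, 235, 228, 153, 275, 276, 154, 0, 235, 0]
-24 [0, 239, 240, 239, 281, 281, 278, 239, 238, 238]
-16 [0, 241, 241, 240, 280, 280, 272, 241, 241, 0]
-8 [0, 0, 0, 0, 267, 268, 259, 0, 0, 0]
0 [0, 0, 0, 0, 254, 253, 0, 0, 0, 0]
8 [0, 0, 0, 0, 0, 0, 0, 0, 0, 0]
16 [0, 0, 0, 0, 0, 0, 0, 0, 0, 0]
24 [0, 0, 0, 0, 0, 0, 0, 0, 0, 0]
32 [0, 0, 0, 0, 0, 0, 0, 0, 0, 0]
```

```bash
cat > m2.py <<'E'
from h import *
cs={n:dict(np.load(f"{n}0.npz")) for n in("scene","top")}
yaw=np.radians(107.37); ex=np.array([np.cos(yaw),np.sin(yaw)]); ey=np.array([-ex[1],ex[0]])
lc=np.array([545.3,47.48])
pc=lambda a:np.percentile(a,[2,10,50,90,98]).round(1)
for n,c in cs.items():
    p=cloud(c); d=p[...,:2]-lc; X=d@ex+109.3; Y=d@ey; Z=p[...,2]
    for nm,k in dict(lip=(Z>149)&(Z<162)&(X>72)&(X<112)&(abs(Y)<16),
        tabtop=(Z>262)&(abs(Y)<20)&(X>70)&(X<120), leverend=(Z>215)&(abs(Y)<20)&(X<60),
        sideL=(Z>195)&(Z<235)&(Y<-20)&(Y>-45)&(X>10)&(X<85), sideR=(Z>195)&(Z<235)&(Y>20)&(Y<45)&(X>10)&(X<85),
        cross=(Z>225)&(Z<246)&(abs(Y)>14)&(abs(Y)<26)&(X>80),
        foot=(Z>139.6)&(Z<146)&(abs(Y)<17)&(X>100)&(X<135)).items():
        if k.sum()>5: print(n,nm,k.sum(),'X',pc(X[k]),'Y',pc(Y[k]),'Z',pc(Z[k]))
E
python3 m2.py
```

```text
scene lip 78 X [83.2 84.3 89.9 95.1 95.7] Y [-10.4  -9.3  -2.1   6.4   8.1] Z [149.5 154.  155.8 157.6 158.9]
scene tabtop 159 X [ 84.5  86.6  95.2 101.3 103. ] Y [-9.3 -8.6 -3.   4.5  5.7] Z [262.5 264.6 273.  278.9 280.4]
scene leverend 134 X [14.2 15.5 21.3 25.6 26.4] Y [-14.5 -13.9  -4.5   9.1  10.9] Z [215.9 226.8 233.7 236.2 237.4]
scene sideL 142 X [16.  24.5 53.2 79.7 83.8] Y [-33.2 -32.8 -30.6 -27.6 -26.2] Z [195.9 198.8 215.3 229.2 233.5]
scene sideR 95 X [16.6 22.3 42.2 60.8 84.2] Y [23.  23.5 25.5 28.6 29.3] Z [195.8 197.8 208.6 220.3 233.7]
scene cross 67 X [84.9 89.1 94.9 97.9 98.7] Y [-25.6 -23.9 -15.3  25.   25.8] Z [231.4 234.7 238.2 240.1 241.6]
scene foot 101 X [100.2 100.9 108.2 117.2 119.9] Y [-15.9 -14.3  -0.9  10.9  12.9] Z [139.7 139.8 140.8 142.3 143.8]
top lip 77 X [83.8 84.7 89.9 95.3 96.3] Y [-8.7 -6.8  0.6  7.8  9. ] Z [152.  154.6 156.2 158.1 159. ]
top tabtop 142 X [ 84.7  86.1  93.3 101.9 104. ] Y [-7.  -5.4  1.2  7.6  8.2] Z [263.4 266.5 276.3 279.7 280.8]
top leverend 146 X [12.3 14.2 19.9 25.5 26.6] Y [-12.3  -9.5   1.1  12.   13.1] Z [216.  223.4 234.6 236.6 237.6]
top sideL 185 X [18.4 25.5 52.8 78.5 83.3] Y [-31.2 -30.5 -27.2 -24.7 -24.1] Z [195.8 198.8 215.1 229.6 232.2]
top sideR 188 X [18.5 24.7 52.6 78.5 83.7] Y [24.6 25.3 28.5 31.3 31.9] Z [195.8 198.6 214.6 229.2 232.5]
top cross 87 X [81.4 87.  94.2 98.  98.9] Y [-25.7 -24.7 -15.1  24.3  25.4] Z [229.7 233.6 238.4 240.4 241.1]
top foot 66 X [106.9 108.  113.5 119.6 120.7] Y [-7.  -4.9  4.4 13.5 14.8] Z [139.7 139.8 140.7 142.  143. ]
```

```bash
cat >> h.py <<'E'
yaw=np.radians(107.37); ex=np.array([np.cos(yaw),np.sin(yaw)]); ey=np.array([-ex[1],ex[0]])
O=np.array([545.3,47.48])-109.3*ex-0.6*ey      # chest origin
A=np.radians(107.37/2); Q=np.array([0,np.cos(A),np.sin(A),0])
PIV=np.array([0,162.])
def W(x,z,y=0): return np.r_[O+x*ex+y*ey,z]
def C(p): d=np.asarray(p)[:2]-O; return np.array([d@ex,d@ey,p[2]]).round(1)
def tabG(bx,bz,u=15,w=30):
    "grip point (x,z) for a crossbar position; also lever angle, loop elevation"
    b=np.array([bx,bz]); v=PIV-b; D=np.hypot(*v); a=(110**2-20**2+D*D)/(2*D); h=np.sqrt(110**2-a*a)
    n=v/D; P=b+a*n+h*np.array([n[1],-n[0]])*(1 if n[0]>0 else -1)
    if P[1]<PIV[1]: P=b+a*n-h*np.array([n[1],-n[0]])
    e=np.arctan2(b[1]-P[1],b[0]-P[0]); d=P-PIV; L=np.arctan2(d[1],-d[0])+.175
    g=b+u*np.array([np.cos(e),np.sin(e)])+w*np.array([-np.sin(e),np.cos(e)])
    return g,L,e
def st(t=''):
    s=bot.read_state(); f=s["ft_force"]
    print(t,'t%.1f'%s["clock"],C(s["ee_pos"]),'F',(f[:2]@ex).round(1),(f[:2]@ey).round(1),f[2].round(1),'w%.1f g%.1f'%(s["grip_width"],s["grip_force"]))
def pic(n,t,box=None,k=1):
    c=bot.read_camera(n); im=c["image"]
    if box: im=im[box[1]:box[3],box[0]:box[2]]
    cv2.imwrite(f"pics/{t}.png",cv2.resize(im,None,fx=k,fy=k,interpolation=cv2.INTER_CUBIC)); return c
E
python3 - <<'E'
from h import *
for b in [(95.5,237),(105,190),(105,146),(93,146)]: print(b,tabG(*b))
g,L,e=tabG(95.5,237)
s=bot.read_state()["ee_pos"]
bot.servo_line(s+[0,0,110],speed=200)
bot.move_gripper(46,25)
bot.move_to(W(g[0],g[1]+75),Q); st('above')
bot.servo_line(W(*g),speed=100,until_force=8); st('at')
pic("scene","g1",(200,60,400,210),4)
E
```

```text
(95.5, 237) (array([ 84.18133022, 268.5735287 ]), np.float64(-2.7391737164826444), np.float64(0.807862295773051))
(105, 190) (array([105.67977031, 223.53413056]), np.float64(-1.681477444547698), np.float64(0.443379386345697))
(105, 146) (array([119.07158632, 176.446518  ]), np.float64(-1.1457945951431694), np.float64(0.030716101278530368))
(93, 146) (array([109.41836711, 175.24785841]), np.float64(-0.39165843347350576), np.float64(-0.04786995812601147))
above t3.5 [8.350e+01 2.000e-01 3.436e+02] F -0.4 1.1 -0.4 w46.1 g0.0
at t4.4 [ 8.410e+01 -2.000e-01  2.693e+02] F -0.8 -0.3 0.2 w46.2 g0.0
```

View pics/g1.png

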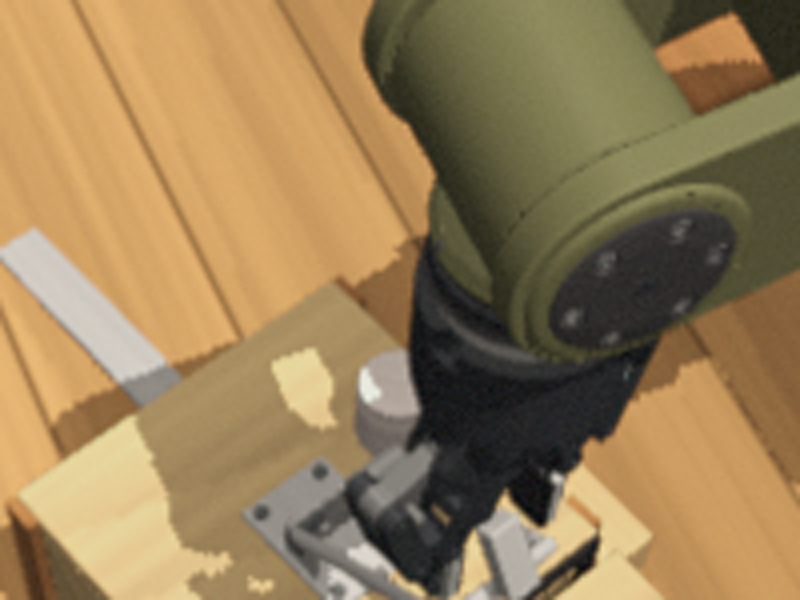

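The fingers straddle the tab about 10 mm too far inward: the tab is at (510,545) and the fingers are at (400,530) and (540,490). My pivot branch was wrong, so I'll fix that and correct the position.

```bash
python3 - <<'E'
s=open('h.py').read()
i=s.index("    n=v/D; P="); j=s.index("    e=np.arctan2")
s=s[:i]+"    n=v/D; P=max((b+a*n+k*h*np.array([n[1],-n[0]]) for k in(1,-1)),key=lambda p:p[1])\n"+s[j:]
s=s.replace("L=np.arctan2(d[1],-d[0])+.175","L=np.arctan2(d[1],-d[0])+.175")
open('h.py','w').write(s)
E
python3 - <<'E'
from h import *
for b in [(95.5,237),(105,190),(105,146),(93,146)]: print(b,tabG(*b))
g,L,e=tabG(95.5,237)
bot.servo_line(W(g[0],g[1]),speed=60,until_force=8); st('at')
bot.move_gripper(10,30); bot.dwell(.2); st('closed')
E
```

```text
(95.5, 237) (array([ 93.48988324, 270.48073223]), np.float64(1.7576977764062807), np.float64(0.5236136443033131))
(105, 190) (array([117.62219121, 221.07539684]), np.float64(1.5102726610530162), np.float64(0.07782539714898505))
(105, 146) (array([128.98593195, 169.44515021]), np.float64(1.7982299754360507), np.float64(-0.33315148157141156))
(93, 146) (array([116.02257516, 170.39182308]), np.float64(1.0824086547987386), np.float64(-0.2928802631992207))
at t4.8 [ 9.390e+01 -1.000e-01  2.709e+02] F -0.7 0.3 0.1 w46.1 g0.0
closed t5.3 [ 93.5   0.  270.5] F 1.1 1.4 1.9 w15.4 g32.5
```

```bash
python3 - <<'E'
from h import *
for b in [(101,225),(105,210),(107,195),(107,180),(107,168)]:
    g,L,e=tabG(*b); r=bot.servo_line(W(*g),speed=60,until_force=20); st(f'{b} L{L:.2f} {r}')
    if r: break
c=pic("top","h1",(195,150,345,270),4)
pic("scene","h2",(200,140,380,290),4)
E
```

```text
(101, 225) L1.73 False t5.8 [1.032e+02 1.000e-01 2.581e+02] F 0.8 1.4 -1.0 w15.5 g32.5
(105, 210) L1.68 False t6.2 [111.9   0.  242.8] F 1.4 2.2 0.5 w15.5 g33.1
(107, 195) L1.63 False t6.7 [118.2   0.  226.6] F 1.6 2.2 -0.0 w15.2 g33.2
(107, 180) L1.60 False t7.1 [1.223e+02 1.000e-01 2.097e+02] F 0.0 2.0 -1.3 w15.4 g33.2
(107, 168) L1.64 False t7.5 [1.256e+02 1.000e-01 1.954e+02] F -2.3 1.7 -2.4 w15.4 g33.0
```

View pics/h2.png

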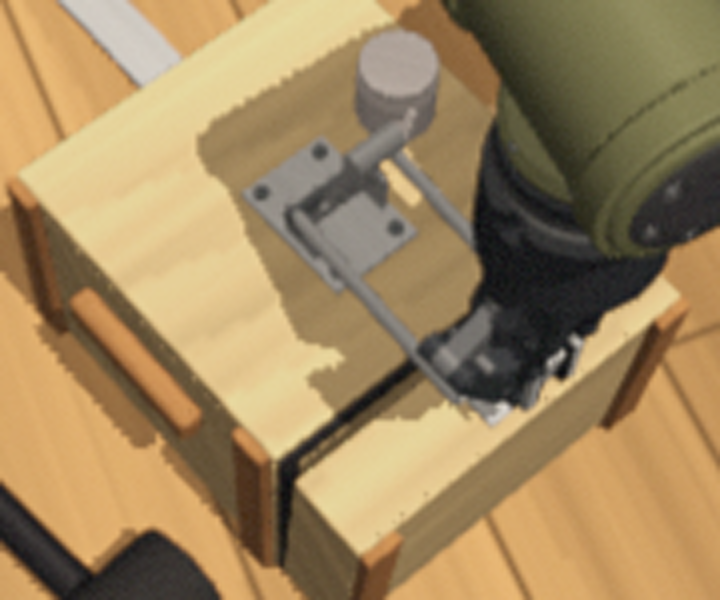

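The loop is lowering over the lid, with its bar end near (465,400) beside the foot plate and nothing touching. I'll go down onto the plate.

```bash
python3 - <<'E'
from h import *
for b,f,v in [((106.5,157),20,40),((106,151),20,30),((106,143),6,15)]:
    g,L,e=tabG(*b); r=bot.servo_line(W(*g),speed=v,until_force=f); st(f'{b} g{g.round(1)} L{L:.2f} {r}')
bot.dwell(.2); st()
E
```

```text
(106.5, 157) g[127.9 182.8] L1.71 False t8.1 [128.1   0.  182.6] F -3.0 2.5 -0.3 w15.3 g33.1
(106, 151) g[128.8 175.6] L1.77 False t8.4 [128.9   0.  175.4] F -1.8 2.5 0.5 w15.3 g33.3
(106, 143) g[130.6 165.8] L1.90 True t9.0 [129.9  -0.  168.2] F 0.4 2.6 6.2 w15.3 g34.0
 t9.2 [129.9  -0.  168.2] F 1.0 1.5 5.5 w15.4 g34.0
```

```bash
python3 - <<'E'
from h import *
s=C(bot.read_state()["ee_pos"])
for bx in np.arange(104.5,86,-1.5):
    g,L,e=tabG(bx,145.6); r=bot.servo_line(W(*g),speed=15,until_force=7 if bx<100 else 8); st(f'{bx} L{L:.2f} {r}')
    if r: break
    f=bot.read_state()["ft_force"][:2]@ex
    if f>8: break
E
```

```text
104.5 L1.78 False t9.4 [129.2   0.  168.7] F 3.1 1.2 0.7 w15.5 g33.4
103.0 L1.71 False t9.7 [127.5  -0.  168.8] F 3.2 2.8 1.5 w15.6 g33.5
101.5 L1.63 False t9.9 [125.8  -0.  168.9] F 2.9 2.8 1.2 w15.3 g33.5
100.0 L1.55 False t10.2 [124.1  -0.  169. ] F 3.0 2.4 2.0 w15.4 g33.5
98.5 L1.46 False t10.4 [122.4  -0.  169.1] F 3.0 2.6 1.9 w15.0 g33.5
97.0 L1.37 False t10.7 [120.7   0.  169.2] F 1.6 1.5 2.2 w15.5 g33.4
95.5 L1.28 False t11.0 [1.191e+02 1.000e-01 1.692e+02] F 2.6 1.8 -0.5 w15.4 g33.2
94.0 L1.17 True t11.2 [117.9   0.2 169.2] F 1.0 0.0 2.3 w15.4 g33.7
```

```bash
python3 - <<'E'
from h import *
bot.dwell(.2); st('settled')
for bx in np.arange(94,88,-.7):
    g,L,e=tabG(bx,145.6); r=bot.servo_line(W(*g),speed=10,until_force=7); bot.dwell(.1); st(f'{bx:.1f} L{L:.2f} {r}')
    if bot.read_state()["ft_force"][:2]@ex>8: break
E
```

```text
settled t11.4 [117.9   0.2 169.2] F -3.1 -0.3 4.6 w15.2 g33.8
94.0 L1.17 True t11.7 [117.7   0.2 169.3] F 0.3 -0.2 2.4 w15.5 g33.6
93.3 L1.12 True t12.0 [117.2   0.2 169.3] F -0.4 0.6 2.6 w15.3 g33.6
92.6 L1.06 True t12.3 [116.7   0.2 169.4] F -1.4 -0.9 3.2 w15.6 g33.7
91.9 L1.00 True t12.6 [116.4   0.2 169.5] F 0.6 1.0 4.0 w15.5 g33.7
91.2 L0.93 True t12.9 [116.2   0.2 169.5] F -0.0 1.0 3.3 w15.5 g33.7
90.5 L0.85 True t13.2 [116.1   0.2 169.6] F 1.5 0.0 3.1 w15.4 g33.7
89.8 L0.75 True t13.6 [116.    0.2 169.6] F 0.2 0.5 3.7 w15.3 g33.7
89.1 L0.63 True t13.9 [116.    0.2 169.7] F 0.5 0.9 2.9 w15.7 g33.7h.py:22: RuntimeWarning: invalid value encountered in sqrt
  b=np.array([bx,bz]); v=PIV-b; D=np.hypot(*v); a=(110**2-20**2+D*D)/(2*D); h=np.sqrt(110**2-a*a)
Traceback (most recent call last):
ValueError: expected 3 finite numbers
```

The draw now stalls at bar x ≈ 93 mm, matching the seat I measured (93.3), so it bears on the keeper. I'll let go and check.

```bash
python3 - <<'E'
from h import *
bot.move_gripper(40); st('open')
p=bot.read_state()["ee_pos"]
bot.servo_line(p+[0,0,110],speed=120); st('up')
bot.move_to(W(150,330),Q); bot.move_gripper(0,20); st('clear')
c=pic("scene","k1",(200,140,380,290),4); np.savez("scene1.npz",**c)
c=pic("top","k2"); np.savez("top1.npz",**c)
for n in("scene","top"):
    c=dict(np.load(n+"1.npz")); p=cloud(c); d=p[...,:2]-O; X=d@ex; Y=d@ey; Z=p[...,2]
    for nm,k in dict(lever=(Z>190)&(Z<245)&(abs(Y)<14)&(X<70)&(X>-80),side=(abs(abs(Y)-28)<6)&(Z>147)&(Z<200)&(X>10)&(X<110)).items():
        print(n,nm,k.sum(),[(int(a),Z[q].max().round(0)) for a in range(-80,115,8) if (q:=k&(X>=a)&(X<a+8)).any()])
E
```

```text
open t14.3 [116.    0.3 169.4] F 0.8 -0.1 0.3 w39.8 g0.0
up t15.4 [116.    0.5 278.6] F -0.9 0.1 -0.7 w40.0 g0.0
clear t16.2 [1.498e+02 1.000e-01 3.297e+02] F 0.4 -0.7 0.2 w-0.2 g0.0
scene lever 317 [(-32, np.float64(239.0)), (-24, np.float64(239.0)), (-16, np.float64(235.0)), (-8, np.float64(191.0))]
scene side 414 [(8, np.float64(180.0)), (16, np.float64(176.0)), (24, np.float64(172.0)), (32, np.float64(171.0)), (40, np.float64(167.0)), (48, np.float64(165.0)), (56, np.float64(162.0)), (64, np.float64(160.0)), (72, np.float64(159.0)), (80, np.float64(155.0)), (88, np.float64(152.0))]
top lever 240 [(-32, np.float64(238.0)), (-24, np.float64(240.0)), (-16, np.float64(237.0)), (-8, np.float64(194.0))]
top side 411 [(8, np.float64(178.0)), (16, np.float64(176.0)), (24, np.float64(174.0)), (32, np.float64(170.0)), (40, np.float64(167.0)), (48, np.float64(165.0)), (56, np.float64(162.0)), (64, np.float64(160.0)), (72, np.float64(157.0)), (80, np.float64(155.0)), (88, np.float64(152.0)), (96, np.float64(149.0))]
```

View pics/k1.png

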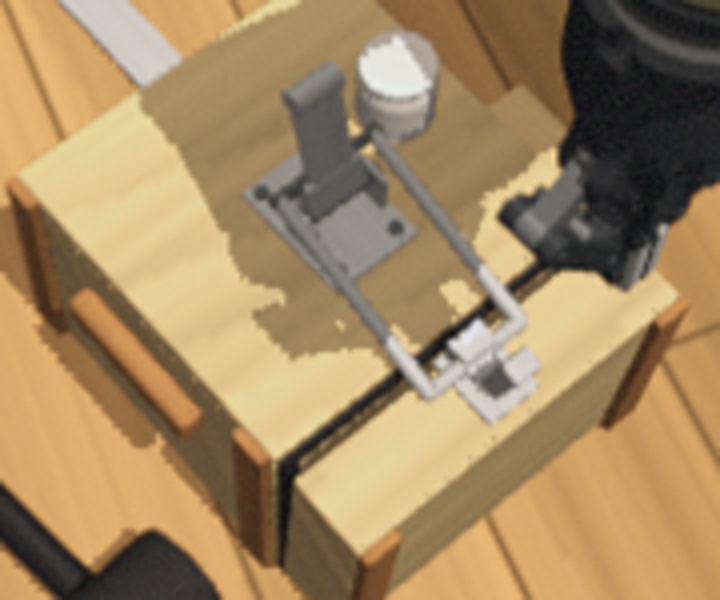

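The crossbar is seated behind the lip: bar at (470,370), lip at (470,340). The lever stands free at about 1.28 rad, end at (315,85). Next I press it down with the closed fingertips along its arc.

```bash
cat > press.py <<'E'
from h import *
def tcp(L,r=62):
    p=PIV+r*np.array([-np.cos(L),np.sin(L)])+3.5*np.array([np.sin(L),np.cos(L)])
    return p+[11,bot.tip_reach]
a=tcp(1.65)
bot.move_to(W(a[0]+10,a[1]+40),Q); bot.servo_line(W(*a),speed=100); st('start')
for L in np.arange(1.55,.04,-.1):
    r=bot.servo_line(W(*tcp(L)),speed=40,until_force=25); st(f'L{L:.2f} {r}')
    f=bot.read_state()["ft_force"]
    if r or np.linalg.norm(f)>28: break
E
python3 press.py
```

```text
start t17.4 [ 1.970e+01 -2.000e-01  2.431e+02] F -0.9 0.5 -0.1 w0.1 g0.0
L1.55 False t17.7 [ 1.290e+01 -1.000e-01  2.434e+02] F -0.2 0.2 -0.5 w0.1 g0.0
L1.45 False t18.0 [6.700e+00 1.000e-01 2.429e+02] F 0.7 -0.5 0.4 w0.1 g0.0
L1.35 False t18.3 [6.000e-01 1.000e-01 2.422e+02] F 1.2 -0.8 -0.3 w0.0 g0.0
L1.25 False t18.6 [-5.400e+00  1.000e-01  2.408e+02] F -0.3 -0.0 0.8 w0.0 g0.0
L1.15 False t19.0 [-11.4  -0.  239. ] F 0.5 0.9 1.8 w0.1 g0.5
L1.05 False t19.3 [-17.   -0.  236.6] F 1.3 0.2 2.4 w-0.0 g1.1
L0.95 False t19.6 [-2.240e+01 -1.000e-01  2.336e+02] F 1.8 0.1 3.7 w0.2 g1.5
L0.85 False t19.9 [-2.75e+01 -1.00e-01  2.30e+02] F 1.9 -1.3 5.1 w0.2 g1.7
L0.75 False t20.2 [-3.220e+01 -1.000e-01  2.259e+02] F 0.7 0.1 3.7 w0.1 g1.6
L0.65 False t20.5 [-36.4   0.  221.2] F -0.0 -1.0 4.1 w0.2 g1.4
L0.55 False t20.8 [-4.010e+01  1.000e-01  2.162e+02] F 0.3 -0.7 1.5 w-0.1 g0.9
L0.45 False t21.1 [-4.330e+01  1.000e-01  2.108e+02] F -0.2 0.1 1.0 w-0.0 g0.2
L0.35 False t21.4 [-4.600e+01  1.000e-01  2.051e+02] F -0.1 0.5 0.0 w-0.1 g0.0
L0.25 False t21.7 [-4.820e+01  1.000e-01  1.992e+02] F 0.4 -0.6 0.0 w0.2 g0.0
L0.15 False t22.0 [-4.980e+01  1.000e-01  1.933e+02] F 0.2 0.4 0.2 w0.1 g0.0
L0.05 False t22.4 [-5.070e+01  1.000e-01  1.872e+02] F 0.3 -0.3 0.2 w0.1 g0.0
```

```bash
python3 - <<'E'
from h import *
p=bot.read_state()["ee_pos"]
r=bot.servo_line(p-[0,0,6],speed=15,until_force=8); st(f'touch {r}')
bot.servo_line(p+[0,0,130],speed=150)
bot.move_to(np.array([330,-250,420.]),Q); st('away')
c=pic("scene","z1",(200,140,380,290),4); np.savez("scene2.npz",**c)
c=pic("top","z2"); 
for n,c in (("scene",c0:=dict(np.load("scene2.npz"))),("top",c)):
    p=cloud(c); d=p[...,:2]-O; X=d@ex; Y=d@ey; Z=p[...,2]
    k=(abs(Y)<10)&(X>-85)&(X<-30)&(Z>150); print(n,'lever Z',np.percentile(Z[k],[5,50,95]).round(1),'X',np.percentile(X[k],[1,99]).round(1))
    k=(abs(Y)>50)&(abs(Y)<85)&(abs(Z-139)<5)&(X>95)&(X<140); print('lid outer',np.percentile(X[k],97).round(1),'Z',np.median(Z[k]))
E
```

```text
touch True t22.7 [-50.9  -0.2 184.5] F -0.1 -0.2 7.1 w-0.2 g3.4
away t24.9 [-110.4  294.3  419.5] F 1.1 -0.7 0.4 w0.1 g0.0
scene lever Z [162.7 165.1 168.4] X [-80.6 -30.2]
lid outer 123.4 Z 138.2723313043196
top lever Z [163.1 165.3 168.6] X [-81.2 -30.8]
lid outer 123.5 Z 138.7007251816417
```

View pics/z1.png

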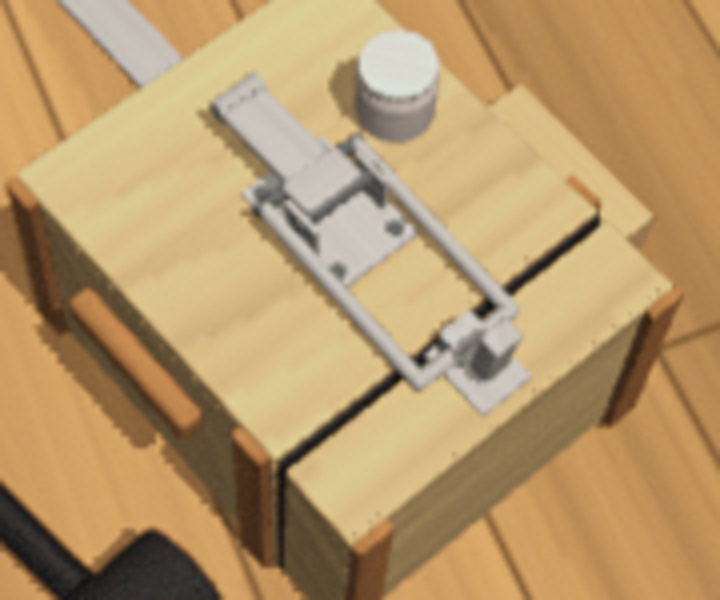

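The lever lies flat (end at 240,95; top face z ≈ 165, as expected at 0 rad) and the loop is hooked under the lip. The lid is pulled in and the tin and the other items are where they were, so I'm handing it in.

```bash
python3 -c "
from rig import bot
print(bot.finish_job())"
```

```text
the job is handed in; nothing more can be done
None
```

The loop is hooked under the keeper and the lever is pressed flat past its dead point; the lid came in about 5 mm (of roughly 9 mm ajar) and stays latched, the robot has let go, and the job is handed in at about 25 s.

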